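# Seat the knobbed cylinders by thickness

### The arm

A 7-joint arm with a two-finger parallel gripper is mounted at the origin on the work surface. World frame = base frame: x ahead of the robot, y to its left, z up, the work surface at z = 0. Lengths are in m, angles in rad, forces in N, time in s.
With the tool pointing down it reaches from about 0.425 to 0.875 m from the base axis. Payload 4.7 kg.
Tool frame: the origin (TCP) lies on the centre line of the jaws, within the pads' length; the fingertips stand 22 mm ahead of it and the grasp point (between the pads) lies 3 mm ahead of it (ctrl.tcp_to_tips is the z of the fingertips in the tool frame, in m); z points along the fingers, y is the direction in which the jaws open and shut (so a half turn about z gives the same grasp; the last joint's range is limited). The gripper opens to 87 mm and grips with 3 to 60 N. Pads are 19 mm wide; open, the fingers measure 117 mm over their backs; the gripper's body (75 mm by 190 mm) begins 51 mm behind the grasp point.
Start: joints at [1.336, 0.321, -0.07, 1.45, 0.023, 1.371, -0.057], TCP at [0.16, -0.63, 0.245] pointing down, gripper open.
Joint ranges: [-2.86, 2.86], [-0.3, 2.09], [-1.38, 1.24], [0.06, 2.45], [-1.56, 4.7], [0.09, 2.05], [-2.69, 2.69]. Speed limits (rad/s): [2.57, 2.57, 3.14, 3.14, 3.14, 3.14, 3.14].

### API

Orientations are given as a rotation vector (axis times angle).
In Python, from bench import ctrl, cams gives the robot as it stands.
- The arm moves only by the tool move_arm, never from a script. Its argument "deltas" is a list of rows, each an object with "linear": the shift along the tool's x, y, z as a fraction of full scale, a list of three; "turn": the turn, a rotation vector about the tool's x, y, z as a fraction of full scale, a list of three; "claw": the closure, from 0 (fully open) to 1 (shut). In form: [{"linear": [tx, ty, tz], "turn": [wx, wy, wz], "claw": claw}, ...]. A call has 1 to 20 rows; each row shifts and turns the commanded pose from where the row before left it, along the tool's axes as they then stand; what a row does not reach is not made up. Full scale, the value 1, is 0.03 m for a shift and 4 degrees for a turn. A row lasts 1/12 s, in which the tool goes at most 41.7 mm and 7.16 degrees, less where a joint would pass 70% of its speed; a pose out of reach is approached as far as the arm can. A call with a number of a shift or a turn outside -1 to 1 is refused whole. A call with a gripper value outside its range is refused whole. The fingers move at their own pace and stop on an object; "grip_force" is the grip in N (left out, the last holds). Time passes only in rows, so rows that do not move let the fingers close. It gives the time, the measured TCP pose, the force and the opening at its end, in the units of the state.
- ctrl.get_state(): the state, without advancing time (a new reading comes with each control period).
- cams.get_image(name): name is "side" or "top"; returns a dict with "image" (400x640x3 uint8, red, green, blue), "K" (3x3 intrinsics, pixels), "world_from_camera" (4x4, takes a point from camera to world coordinates). Camera axes: x right, y down, z forward; pixel columns grow to the right and rows downward; lengths in m; the calibration is good to about 2 mm. A picture is of the moment at which its call begins. There is no depth.
- ctrl.close_job(): hands the job in, once; it reports no verdict.
The state is a dict: "time": time; "joint_positions": joint angles; "qd": joint speeds; "joint_torque": joint torques, N m; "position": TCP position; "tool_rot": TCP orientation; "ft_force": force on the tool from outside, world axes, zero at the start; "torque": the same for the moment, N m; "grip_width": opening from 0.0 (shut) to 1.0 (fully open).
Only numpy, scipy, OpenCV 4.12 (cv2) and the standard library are available. Lean on these libraries where they do the work, as an engineer would, in place of code of your own. Each camera call takes 0.05 s, during which the arm holds its last target. There are 200 camera calls.

### The job

Put the four knobbed wooden cylinders from the tray upright into the socket blocks, one at a time from the thickest to the thinnest, each fully down in the recess of its own size (thickest cylinder in the widest recess, and so on down). Leave the two knobless cylinders standing where they are in the tray.

Things in the scene. Friction and masses are not known exactly. Their poses are not given: they have to be found in the camera images.
- knobbed_70: The thickest knobbed cylinder: upright beech, 70 mm diameter, 50 mm tall, plus a dark round knob (16 mm diameter, 26 mm tall) in the middle of its top; 140 g. Origin: centre of its underside, z up. Starts on the 8 mm floor of a low fixed wooden tray (rim 30 mm high), its neighbours' sides as near as 10 mm; small 8 mm high bead bars lie between. Belongs in socket_86.
- knobbed_54: The second thickest knobbed cylinder: upright beech, 54 mm diameter, 50 mm tall, plus a dark round knob (16 mm diameter, 26 mm tall) in the middle of its top; 85 g. Origin: centre of its underside, z up. Starts on the 8 mm floor of a low fixed wooden tray (rim 30 mm high), its neighbours' sides as near as 10 mm; small 8 mm high bead bars lie between. Belongs in socket_70.
- knobbed_38: The third thickest knobbed cylinder: upright beech, 38 mm diameter, 50 mm tall, plus a dark round knob (16 mm diameter, 26 mm tall) in the middle of its top; 45 g. Origin: centre of its underside, z up. Starts on the 8 mm floor of a low fixed wooden tray (rim 30 mm high), its neighbours' sides as near as 10 mm; small 8 mm high bead bars lie between. Belongs in socket_54.
- knobbed_22: The thinnest knobbed cylinder: upright beech, 22 mm diameter, 50 mm tall, plus a dark round knob (16 mm diameter, 26 mm tall) in the middle of its top; 22 g. Origin: centre of its underside, z up. Starts on the 8 mm floor of a low fixed wooden tray (rim 30 mm high), its neighbours' sides as near as 10 mm; small 8 mm high bead bars lie between. Belongs in socket_38.
- knobless_54: Solid beech cylinder standing upright, 54 mm in diameter and 50 mm tall, same wood but plain flat top without a knob. Loose, in the same tray among the knobbed ones; it is to stay there. Origin: centre of its underside; z up.
- knobless_38: Solid beech cylinder standing upright, 38 mm in diameter and 50 mm tall, same wood but plain flat top without a knob. Loose, in the same tray among the knobbed ones; it is to stay there. Origin: centre of its underside; z up.
- socket_86: Pale square wooden block fixed on the table, 114 x 114 mm, 32 mm high, with a central round recess in its top: 86 mm diameter, 20 mm deep, grey floor 12 mm above the table. Socket for the 70 mm cylinder (8 mm to spare all round; 30 mm of its body and the knob stay above). Origin: centre of the underside, z up.
- socket_70: Pale square wooden block fixed on the table, 98 x 98 mm, 32 mm high, with a central round recess in its top: 70 mm diameter, 20 mm deep, grey floor 12 mm above the table. Socket for the 54 mm cylinder (8 mm to spare all round; 30 mm of its body and the knob stay above). Origin: centre of the underside, z up.
- socket_54: Pale square wooden block fixed on the table, 82 x 82 mm, 32 mm high, with a central round recess in its top: 54 mm diameter, 20 mm deep, grey floor 12 mm above the table. Socket for the 38 mm cylinder (8 mm to spare all round; 30 mm of its body and the knob stay above). Origin: centre of the underside, z up.
- socket_38: Pale square wooden block fixed on the table, 66 x 66 mm, 32 mm high, with a central round recess in its top: 38 mm diameter, 20 mm deep, grey floor 12 mm above the table. Socket for the 22 mm cylinder (8 mm to spare all round; 30 mm of its body and the knob stay above). Origin: centre of the underside, z up.
Things that resemble listed ones, but are neither listed nor needed, are in the scene too. Leave any green, pink or red look-alike of the knobbed_22 alone.

How it is judged:
On the way, in this order (a step that is already met when the one before it is completed fails the run):
1. the thickest knobbed cylinder (70 mm) stands fully down in the 86 mm recess (horizontal distance between knobbed_70 and socket_86 below 0.011 m and z of knobbed_70 in the frame of socket_86 between 0.008 and 0.016 m and angle between knobbed_70's own z axis and vertical below 0.1 rad), for 0.2 s.
2. the second thickest knobbed cylinder (54 mm) stands fully down in the 70 mm recess (horizontal distance between knobbed_54 and socket_70 below 0.011 m and z of knobbed_54 in the frame of socket_70 between 0.008 and 0.016 m and angle between knobbed_54's own z axis and vertical below 0.1 rad), for 0.2 s.
3. the third thickest knobbed cylinder (38 mm) stands fully down in the 54 mm recess (horizontal distance between knobbed_38 and socket_54 below 0.011 m and z of knobbed_38 in the frame of socket_54 between 0.008 and 0.016 m and angle between knobbed_38's own z axis and vertical below 0.1 rad), for 0.2 s.
4. the thinnest knobbed cylinder (22 mm) stands fully down in the 38 mm recess (horizontal distance between knobbed_22 and socket_38 below 0.011 m and z of knobbed_22 in the frame of socket_38 between 0.008 and 0.016 m and angle between knobbed_22's own z axis and vertical below 0.1 rad), for 0.2 s.
At the end, for the whole second after the job is handed in: Each of the four knobbed cylinders stands upright (within 0.1 rad) on the floor of the recess of its own size (within 11 mm of its centre, underside within 4 mm of the recess floor), released and at rest; both knobless cylinders still stand upright (within 0.2 rad), within 25 mm of where they began (all of step 1 and all of step 2 and all of step 3 and all of step 4 and linear speed of each of knobbed_70, knobbed_54, knobbed_38, knobbed_22 below 0.02 m/s and distance of each of knobless_54, knobless_38 from where it was at the start of the episode below 0.025 m and angle between each of knobless_54, knobless_38's own z axis and vertical below 0.2 rad); the robot touches nothing.
It fails at once if the 54 mm knobless cylinder is shifted by more than 25 mm or knocked over (distance of knobless_54 from where it was at the start of the episode above 0.025 m or angle between knobless_54's own z axis and vertical above 0.5 rad).
It fails at once if the 38 mm knobless cylinder is shifted by more than 25 mm or knocked over (distance of knobless_38 from where it was at the start of the episode above 0.025 m or angle between knobless_38's own z axis and vertical above 0.5 rad).
It also fails if it takes over 99 s, if anything falls off the work surface, if the arm or the gripper's body presses on something with over 40 N, if the wrist force passes 120 N, or if a joint passes its speed limit or range.

## Working session

There is one attempt and no reset: what is moved stays moved. The work goes in short steps, Python scripts to look and compute and a tool call to move; the robot and the scene stay as the last step left them, time stands still between calls to the robot, and variables do not carry over. Pictures are saved under pics/ and viewed, about 12 in all and at most 16, crops included, and the job is handed in when it is done.

Besides the shell and the picture viewer there is one more tool, called after "Request:" in YAML: its name, and indented under it one key for each argument. move_arm: Moves the arm, as the interface text tells. Shift numbers are shares of 0.03 m and turn numbers shares of 4 degrees, none past 1 either way. Its arguments: {"type":"object","properties":{"deltas":{"type":"array"},"grip_force":{"type":"number"}},"required":["deltas"]}

```bash
mkdir -p pics; ls; python3 - <<'E'
from bench import ctrl,cams
import cv2,numpy as np
s=ctrl.get_state();print(s, ctrl.tcp_to_tips)
for n in("top","side"):
    d=cams.get_image(n);cv2.imwrite(f"pics/{n}0.png",d["image"][...,::-1]);print(n,d["K"],d["world_from_camera"])
E
```

```text
pics
{'time': 0.0, 'joint_positions': array([ 1.33611455,  0.32181453, -0.07010552,  1.45168536,  0.02257701,
        1.37078354, -0.05691651]), 'qd': array([ 0.00059127, -0.00211955,  0.00065979,  0.00057661, -0.00083318,
       -0.00031152,  0.00059768]), 'joint_torque': array([ 2.57635120e-04, -4.91281378e+01, -4.03906172e-01, -3.12524414e+01,
       -6.40070345e-02,  4.38169297e-02,  1.76321860e-04]), 'position': array([ 0.15989243, -0.62949754,  0.24346192]), 'tool_rot': array([-3.11544853e+00, -3.89591195e-01,  4.78654465e-04]), 'ft_force': array([ 0.33924171, -1.72187569, -0.18104555]), 'torque': array([ 0.02366056, -0.02140264, -0.04429742]), 'grip_width': 0.9980143122484806} 0.022
top [[491.14601743   0.         318.2241548 ]
 [  0.         491.14601743 194.28169869]
 [  0.           0.           1.        ]] [[ 0.02851881 -0.9909586   0.13110196  0.2976444 ]
 [-0.99954138 -0.02693483  0.01383986  0.02874783]
 [-0.01018352 -0.13143653 -0.99127228  1.2331622 ]
 [ 0.          0.          0.          1.        ]]
side [[381.93692465   0.         316.96942906]
 [  0.         381.93692465 197.79257059]
 [  0.           0.           1.        ]] [[-0.70072175 -0.40271587  0.58890488 -0.11887843]
 [-0.71318159  0.37341507 -0.59323958  0.61469183]
 [ 0.01900104 -0.835692   -0.5488696   0.57475777]
 [ 0.          0.          0.          1.        ]]
```

View pics/top0.png

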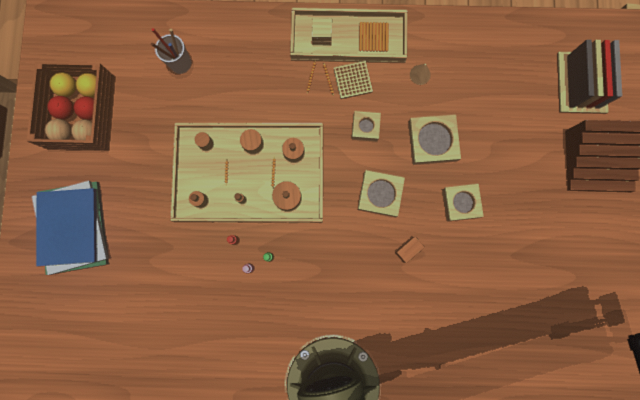

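View pics/side0.png

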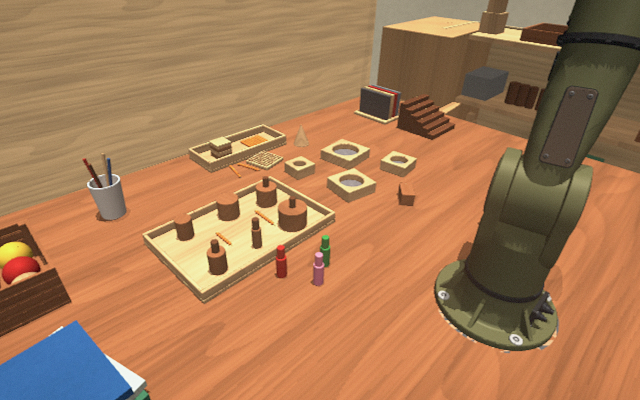

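The top view shows the tray at (175–322, 125–220). In it are the knobbed 70 at about (287,195), 54 at (292,149), 38 at (198,199) and 22 at (239,197), and the knobless pair at (251,141) and (203,141). The sockets are at (435,138), (382,193), (463,202) and (366,125). Next I'll enlarge for precise pixels.

```bash
python3 - <<'E'
import cv2
im=cv2.imread("pics/top0.png")
a=cv2.resize(im[120:225,170:330],None,fx=5,fy=5,interpolation=cv2.INTER_CUBIC)
b=cv2.resize(im[105:225,345:490],None,fx=5,fy=5,interpolation=cv2.INTER_CUBIC)
cv2.imwrite("pics/a.png",a);cv2.imwrite("pics/b.png",b)
E
```

```text
(no output)
```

View pics/a.png

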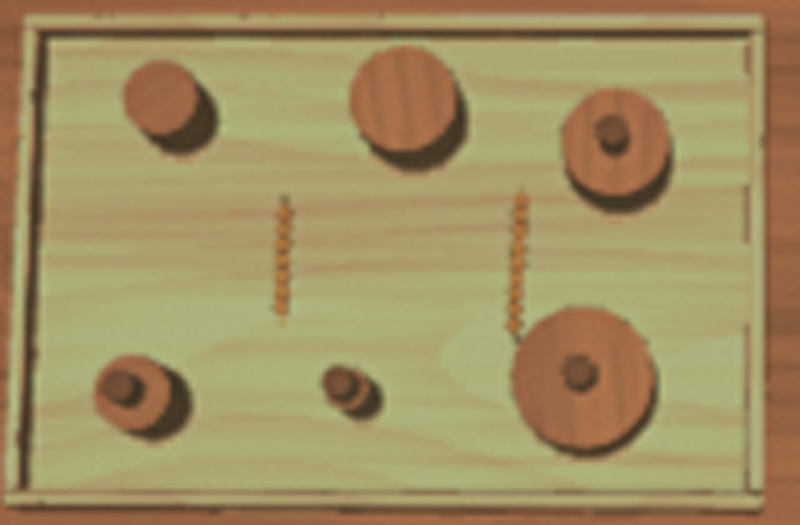

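View pics/b.png

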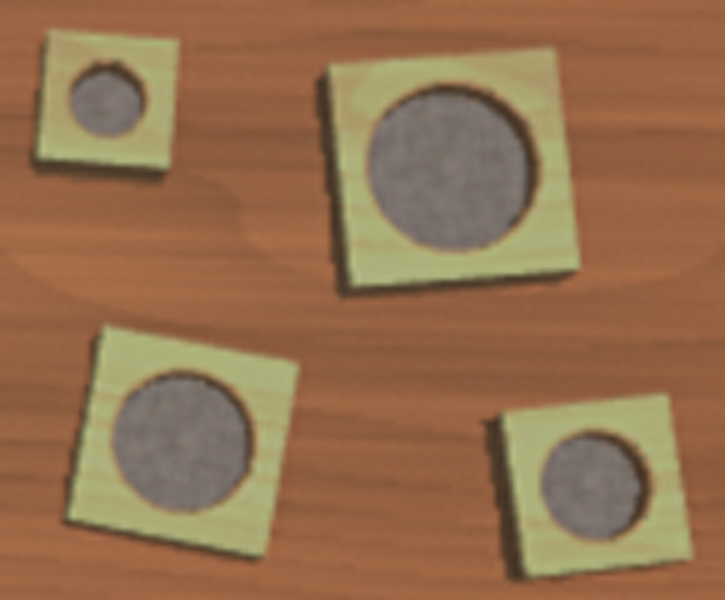

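```bash
cat > h.py <<'E'
import numpy as np
from bench import ctrl,cams
from scipy.spatial.transform import Rotation as Ro
def ray(d,u,v,z):
    M=d["world_from_camera"];r=M[:3,:3]@np.linalg.solve(d["K"],[u,v,1]);o=M[:3,3]
    return (o+r*(z-o[2])/r[2])
def proj(d,p):
    M=d["world_from_camera"];c=d["K"]@(M[:3,:3].T@(np.array(p)-M[:3,3]));return c[:2]/c[2]
E
python3 - <<'E'
from h import *
d=cams.get_image("top")
A=dict(b70=(583,378,.058),k70=(580,373,.084),b54=(616,142,.058),k54=(613,131,.084),b38=(133,393,.058),k38=(121,386,.084),k22=(340,381,.084),n54=(404,98,.058),n38=(161,98,.058))
B=dict(s86=(453,167.5,.032),s70=(183,441,.032),s54=(596,485,.032),s38=(108,100,.032))
s=cams.get_image("side")
for D,o in((A,(170,120)),(B,(345,105))):
    for k,(u,v,z) in D.items():
        p=ray(d,(u+.5)/5-.5+o[0],(v+.5)/5-.5+o[1],z);print(k,p.round(4),np.hypot(*p[:2]).round(3),"side",proj(s,p).round(1))
import cv2
im=s["image"][...,::-1]
E
```

```text
b70 [0.4487 0.1224 0.058 ] 0.465 side [293.3 206. ]
k70 [0.4477 0.1218 0.084 ] 0.464 side [293.6 196.9]
b54 [0.5655 0.1106 0.058 ] 0.576 side [266.7 185.4]
k54 [0.5649 0.1104 0.084 ] 0.576 side [266.3 176.7]
b38 [0.4355 0.3398 0.058 ] 0.552 side [217.1 250.1]
k38 [0.4356 0.3388 0.084 ] 0.552 side [215.9 239.9]
k22 [0.4408 0.2352 0.084 ] 0.5 side [256.3 217.7]
n54 [0.5848 0.2154 0.058 ] 0.623 side [227.8 197.5]
n38 [0.5817 0.3349 0.058 ] 0.671 side [183.5 217.8]
s86 [ 0.606  -0.2427  0.032 ] 0.653 side [345.8 148.7]
s70 [ 0.4644 -0.1096  0.032 ] 0.477 side [351.7 179.3]
s54 [ 0.4481 -0.3123  0.032 ] 0.546 side [398.9 158.7]
s38 [ 0.6363 -0.0699  0.032 ] 0.64 side [299.9 162.5]
```

Request:
move_arm:
  deltas:
    - {"linear":[0,0,0],"turn":[0,0,0.9],"claw":0}
    - {"linear":[0,0,0],"turn":[0,0,0.9],"claw":0}
    - {"linear":[0,0,0],"turn":[0,0,0.9],"claw":0.3}
    - {"linear":[0,0,0],"turn":[0,0,0.86],"claw":0.3}
    - {"linear":[0,0,0],"turn":[0,0,0],"claw":0.3}
    - {"linear":[0,0,0],"turn":[0,0,0],"claw":0.3}
  grip_force: 20

```text
time: 0.7
position: [0.16, -0.6299, 0.2443]
tool_rot: [-3.141, -0.003, 0.0]
ft_force: [-0.1, 0.8, 0.1]
grip_width: 0.781
```

Request:
move_arm:
  deltas:
    - {"linear":[0.75,-1,0],"turn":[0,0,0],"claw":0.5}
    - {"linear":[0.75,-1,0],"turn":[0,0,0],"claw":0.5}
    - {"linear":[0.75,-1,0],"turn":[0,0,0],"claw":0.5}
    - {"linear":[0.75,-1,0],"turn":[0,0,0],"claw":0.5}
    - {"linear":[0.75,-1,0],"turn":[0,0,0],"claw":0.5}
    - {"linear":[0.75,-1,0],"turn":[0,0,0],"claw":0.5}
    - {"linear":[0.75,-1,0],"turn":[0,0,0],"claw":0.5}
    - {"linear":[0.75,-1,0],"turn":[0,0,0],"claw":0.5}
    - {"linear":[0.75,-1,0],"turn":[0,0,0],"claw":0.5}
    - {"linear":[0.75,-1,0],"turn":[0,0,0],"claw":0.5}
    - {"linear":[0.75,-1,0],"turn":[0,0,0],"claw":0.5}
    - {"linear":[0.75,-1,0],"turn":[0,0,0],"claw":0.5}
    - {"linear":[0.75,-1,0],"turn":[0,0,0],"claw":0.5}
    - {"linear":[0.75,-1,0],"turn":[0,0,0],"claw":0.5}
    - {"linear":[0.75,-1,0],"turn":[0,0,0],"claw":0.5}
    - {"linear":[0.75,-1,0],"turn":[0,0,0],"claw":0.5}
    - {"linear":[0.75,-1,0],"turn":[0,0,0],"claw":0.5}
    - {"linear":[0.75,-1,0],"turn":[0,0,0],"claw":0.5}
    - {"linear":[0,0,0],"turn":[0,0,0],"claw":0.5}
    - {"linear":[0,0,0],"turn":[0,0,0],"claw":0.5}

```text
time: 2.37
position: [0.5657, -0.0868, 0.2444]
tool_rot: [-3.14, -0.011, 0.0]
ft_force: [-1.2, -1.1, -0.3]
grip_width: 0.505
```

Request:
move_arm:
  deltas:
    - {"linear":[-0.49,-0.87,0],"turn":[0,0,0],"claw":0.5}
    - {"linear":[-0.49,-0.87,0],"turn":[0,0,0],"claw":0.5}
    - {"linear":[-0.49,-0.87,0.4],"turn":[0,0,0],"claw":0.5}
    - {"linear":[-0.49,-0.87,0.5],"turn":[0,0,0],"claw":0.5}
    - {"linear":[-0.49,-0.87,0.5],"turn":[0,0,0],"claw":0.5}
    - {"linear":[-0.49,-0.87,0.5],"turn":[0,0,0],"claw":0.5}
    - {"linear":[-0.49,-0.87,0.5],"turn":[0,0,0],"claw":0.5}
    - {"linear":[-0.49,-0.87,0.5],"turn":[0,0,0],"claw":0.5}
    - {"linear":[0,0,0.5],"turn":[0,0,0],"claw":0.5}
    - {"linear":[0,0,0],"turn":[0,0,0],"claw":0.5}
    - {"linear":[0,0,0],"turn":[0,0,0],"claw":0.5}
    - {"linear":[0,0,0],"turn":[0,0,0],"claw":0.5}

```text
time: 3.37
position: [0.4482, 0.1172, 0.1433]
tool_rot: [3.141, -0.004, 0.002]
ft_force: [1.1, 0.5, 0.8]
grip_width: 0.498
```

```bash
python3 - <<'E'
from h import *
import cv2
s=cams.get_image("side");t=cams.get_image("top");print(ctrl.get_state()["position"])
a=cv2.resize(s["image"][100:260,200:360,::-1],(600,600))
cv2.imwrite("pics/c.png",a)
E
```

```text
[0.44847683 0.11761616 0.14353489]
```

View pics/c.png

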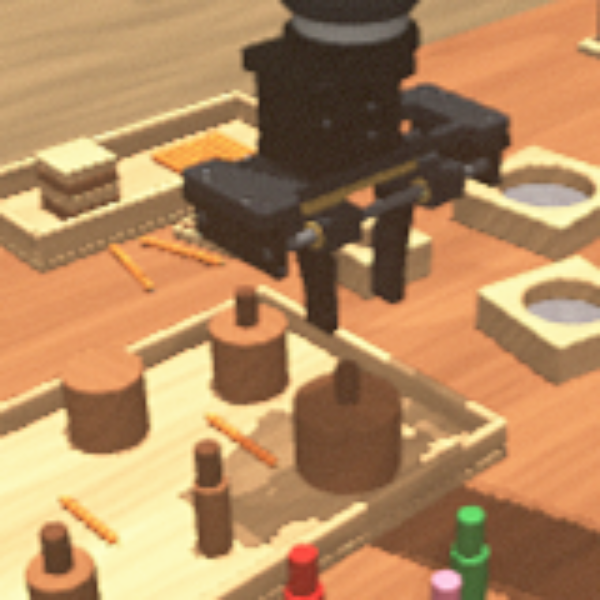

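The gripper is centred over the knobbed 70, whose knob is at about (347,380) in the crop and lies between the fingers. I'll shift 4.5 mm in y, go down and grip.

Request:
move_arm:
  deltas:
    - {"linear":[0,-0.15,0.5],"turn":[0,0,0],"claw":0.5}
    - {"linear":[0,0,0.5],"turn":[0,0,0],"claw":0.5}
    - {"linear":[0,0,0.5],"turn":[0,0,0],"claw":0.5}
    - {"linear":[0,0,0.3],"turn":[0,0,0],"claw":0.5}
    - {"linear":[0,0,0.2],"turn":[0,0,0],"claw":0.5}
    - {"linear":[0,0,0],"turn":[0,0,0],"claw":0.5}
    - {"linear":[0,0,0],"turn":[0,0,0],"claw":0.6}
    - {"linear":[0,0,0],"turn":[0,0,0],"claw":0.75}
    - {"linear":[0,0,0],"turn":[0,0,0],"claw":1}
    - {"linear":[0,0,0],"turn":[0,0,0],"claw":1}
    - {"linear":[0,0,0],"turn":[0,0,0],"claw":1}
    - {"linear":[0,0,0],"turn":[0,0,0],"claw":1}
    - {"linear":[0,0,0],"turn":[0,0,0],"claw":1}
  grip_force: 30

```text
time: 4.55
position: [0.4474, 0.1236, 0.0828]
tool_rot: [-3.141, -0.001, -0.001]
ft_force: [-0.3, 0.2, 0.4]
grip_width: 0.171
```

Request:
move_arm:
  deltas:
    - {"linear":[0,0,-0.3],"turn":[0,0,0],"claw":1}
    - {"linear":[0,0,-0.5],"turn":[0,0,0],"claw":1}
    - {"linear":[0,0,-0.7],"turn":[0,0,0],"claw":1}
    - {"linear":[0,0,-0.7],"turn":[0,0,0],"claw":1}
    - {"linear":[0,0,-0.7],"turn":[0,0,0],"claw":1}
    - {"linear":[0,0,-0.6],"turn":[0,0,0],"claw":1}
    - {"linear":[0,0,-0.4],"turn":[0,0,0],"claw":1}
    - {"linear":[0,0,0],"turn":[0,0,0],"claw":1}

```text
time: 5.22
position: [0.4487, 0.1237, 0.2022]
tool_rot: [3.141, 0.0, 0.007]
ft_force: [0.2, 0.9, -3.0]
grip_width: 0.173
```

Request:
move_arm:
  deltas:
    - {"linear":[0.15,0.35,0],"turn":[0,0,0],"claw":1}
    - {"linear":[0.25,0.6,0],"turn":[0,0,0],"claw":1}
    - {"linear":[0.378,0.872,0],"turn":[0,0,0],"claw":1}
    - {"linear":[0.378,0.872,0],"turn":[0,0,0],"claw":1}
    - {"linear":[0.378,0.872,0],"turn":[0,0,0],"claw":1}
    - {"linear":[0.378,0.872,0],"turn":[0,0,0],"claw":1}
    - {"linear":[0.378,0.872,0],"turn":[0,0,0],"claw":1}
    - {"linear":[0.378,0.872,0],"turn":[0,0,0],"claw":1}
    - {"linear":[0.378,0.872,0],"turn":[0,0,0],"claw":1}
    - {"linear":[0.378,0.872,0],"turn":[0,0,0],"claw":1}
    - {"linear":[0.378,0.872,0],"turn":[0,0,0],"claw":1}
    - {"linear":[0.378,0.872,0],"turn":[0,0,0],"claw":1}
    - {"linear":[0.378,0.872,0],"turn":[0,0,0],"claw":1}
    - {"linear":[0.378,0.872,0],"turn":[0,0,0],"claw":1}
    - {"linear":[0.25,0.6,0],"turn":[0,0,0],"claw":1}
    - {"linear":[0.1,0.2,0],"turn":[0,0,0],"claw":1}
    - {"linear":[0,0,0],"turn":[0,0,0],"claw":1}
    - {"linear":[0,0,0],"turn":[0,0,0],"claw":1}
    - {"linear":[0,0,0],"turn":[0,0,0],"claw":1}

```text
time: 6.8
position: [0.6055, -0.2408, 0.1988]
tool_rot: [-3.14, -0.004, 0.002]
ft_force: [-0.7, 0.7, -0.5]
grip_width: 0.177
```

```bash
python3 - <<'E'
from h import *
import cv2
s=cams.get_image("side");print(ctrl.get_state()["position"])
a=cv2.resize(s["image"][40:200,270:430,::-1],(600,600))
cv2.imwrite("pics/d.png",a)
E
```

```text
[ 0.60567994 -0.24082922  0.19927985]
```

View pics/d.png

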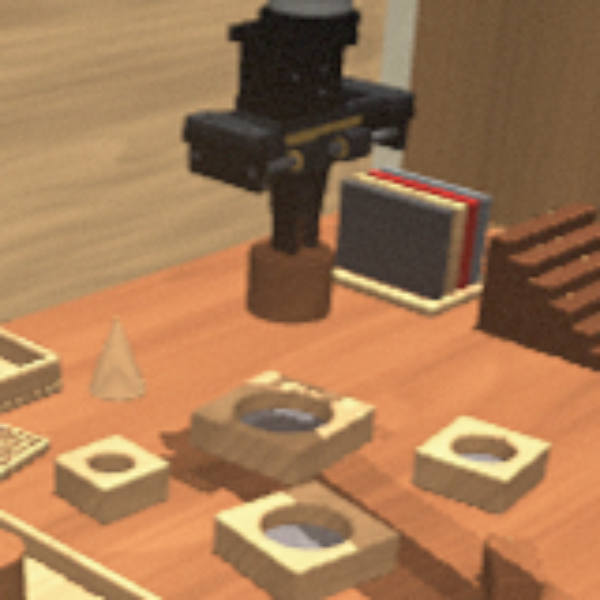

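The cylinder hangs upright over the large socket. Lower to TCP 0.088 and release.

Request:
move_arm:
  deltas:
    - {"linear":[0,0.05,0.4],"turn":[0,0,0],"claw":1}
    - {"linear":[0,0,0.6],"turn":[0,0,0],"claw":1}
    - {"linear":[0,0,0.6],"turn":[0,0,0],"claw":1}
    - {"linear":[0,0,0.6],"turn":[0,0,0],"claw":1}
    - {"linear":[0,0,0.5],"turn":[0,0,0],"claw":1}
    - {"linear":[0,0,0.4],"turn":[0,0,0],"claw":1}
    - {"linear":[0,0,0.3],"turn":[0,0,0],"claw":1}
    - {"linear":[0,0,0.2],"turn":[0,0,0],"claw":1}
    - {"linear":[0,0,0],"turn":[0,0,0],"claw":1}
    - {"linear":[0,0,0],"turn":[0,0,0],"claw":1}

```text
time: 7.68
position: [0.6061, -0.2444, 0.0918]
tool_rot: [3.141, 0.001, 0.001]
ft_force: [0.3, -0.1, -1.8]
grip_width: 0.175
```

Request:
move_arm:
  deltas:
    - {"linear":[0,0,0.1],"turn":[0,0,0],"claw":1}
    - {"linear":[0,0,0.05],"turn":[0,0,0],"claw":1}
    - {"linear":[0,0,0],"turn":[0,0,0],"claw":1}
    - {"linear":[0,0,0],"turn":[0,0,0],"claw":1}

```text
time: 8.02
position: [0.606, -0.2446, 0.0874]
tool_rot: [3.141, 0.0, 0.001]
ft_force: [0.7, 0.6, -1.7]
grip_width: 0.174
```

Request:
move_arm:
  deltas:
    - {"linear":[0,0,0],"turn":[0,0,0],"claw":0.75}
    - {"linear":[0,0,0],"turn":[0,0,0],"claw":0.6}
    - {"linear":[0,0,0],"turn":[0,0,0],"claw":0.5}
    - {"linear":[0,0,0],"turn":[0,0,0],"claw":0.5}
    - {"linear":[0,0,-0.3],"turn":[0,0,0],"claw":0.5}
    - {"linear":[0,0,-0.7],"turn":[0,0,0],"claw":0.5}
    - {"linear":[0,0,-0.9],"turn":[0,0,0],"claw":0.5}
    - {"linear":[0,0,-0.9],"turn":[0,0,0],"claw":0.5}
    - {"linear":[0,0,-0.9],"turn":[0,0,0],"claw":0.5}
    - {"linear":[0,0,0],"turn":[0,0,0],"claw":0.5}
    - {"linear":[0,0,0],"turn":[0,0,0],"claw":0.5}

```text
time: 8.93
position: [0.6073, -0.2448, 0.2012]
tool_rot: [3.139, 0.0, 0.007]
ft_force: [0.0, -0.1, -0.1]
grip_width: 0.501
```

```bash
python3 - <<'E'
from h import *
import cv2
s=cams.get_image("side");print(ctrl.get_state()["position"])
a=cv2.resize(s["image"][80:200,270:430,::-1],(800,600))
cv2.imwrite("pics/e.png",a)
E
```

```text
[ 0.60616818 -0.24456442  0.19906015]
```

View pics/e.png

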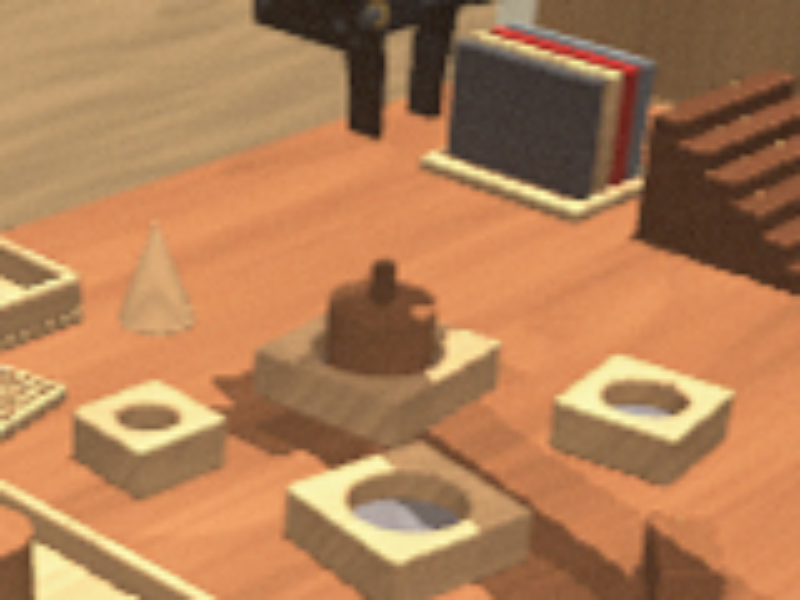

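The 70 stands in its recess, seated at about (382,325) in the crop. Next is the 54.

Request:
move_arm:
  deltas:
    - {"linear":[-0.1,-0.4,0],"turn":[0,0,0],"claw":0.5}
    - {"linear":[-0.1,-0.7,0],"turn":[0,0,0],"claw":0.5}
    - {"linear":[-0.1,-0.92,0],"turn":[0,0,0],"claw":0.5}
    - {"linear":[-0.1,-0.92,0],"turn":[0,0,0],"claw":0.5}
    - {"linear":[-0.1,-0.92,0],"turn":[0,0,0],"claw":0.5}
    - {"linear":[-0.1,-0.92,0],"turn":[0,0,0],"claw":0.5}
    - {"linear":[-0.1,-0.92,0],"turn":[0,0,0],"claw":0.5}
    - {"linear":[-0.1,-0.92,0],"turn":[0,0,0],"claw":0.5}
    - {"linear":[-0.1,-0.92,0],"turn":[0,0,0],"claw":0.5}
    - {"linear":[-0.1,-0.92,0],"turn":[0,0,0],"claw":0.5}
    - {"linear":[-0.1,-0.92,0],"turn":[0,0,0],"claw":0.5}
    - {"linear":[-0.1,-0.92,0],"turn":[0,0,0],"claw":0.5}
    - {"linear":[-0.1,-0.92,0],"turn":[0,0,0],"claw":0.5}
    - {"linear":[-0.05,-0.5,0],"turn":[0,0,0],"claw":0.5}
    - {"linear":[0,-0.1,0.5],"turn":[0,0,0],"claw":0.5}
    - {"linear":[0,0,0.8],"turn":[0,0,0],"claw":0.5}
    - {"linear":[0,0,0.7],"turn":[0,0,0],"claw":0.5}
    - {"linear":[0,0,0],"turn":[0,0,0],"claw":0.5}
    - {"linear":[0,0,0],"turn":[0,0,0],"claw":0.5}
    - {"linear":[0,0,0],"turn":[0,0,0],"claw":0.5}

```text
time: 10.65
position: [0.5652, 0.1105, 0.1385]
tool_rot: [-3.141, -0.001, 0.0]
ft_force: [1.1, -0.0, 1.1]
grip_width: 0.497
```

Request:
move_arm:
  deltas:
    - {"linear":[0,0,0.5],"turn":[0,0,0],"claw":0.5}
    - {"linear":[0,0,0.5],"turn":[0,0,0],"claw":0.5}
    - {"linear":[0,0,0.4],"turn":[0,0,0],"claw":0.5}
    - {"linear":[0,0,0.3],"turn":[0,0,0],"claw":0.5}
    - {"linear":[0,0,0.15],"turn":[0,0,0],"claw":0.5}
    - {"linear":[0,0,0],"turn":[0,0,0],"claw":0.5}
    - {"linear":[0,0,0],"turn":[0,0,0],"claw":0.6}
    - {"linear":[0,0,0],"turn":[0,0,0],"claw":0.75}
    - {"linear":[0,0,0],"turn":[0,0,0],"claw":1}
    - {"linear":[0,0,0],"turn":[0,0,0],"claw":1}
    - {"linear":[0,0,0],"turn":[0,0,0],"claw":1}
    - {"linear":[0,0,0],"turn":[0,0,0],"claw":1}
    - {"linear":[0,0,0],"turn":[0,0,0],"claw":1}

```text
time: 11.73
position: [0.5653, 0.1101, 0.0826]
tool_rot: [3.141, 0.0, 0.0]
ft_force: [-0.9, -0.1, 1.1]
grip_width: 0.175
```

Request:
move_arm:
  deltas:
    - {"linear":[0,0,-0.3],"turn":[0,0,0],"claw":1}
    - {"linear":[0,0,-0.5],"turn":[0,0,0],"claw":1}
    - {"linear":[0,0,-0.7],"turn":[0,0,0],"claw":1}
    - {"linear":[0,0,-0.7],"turn":[0,0,0],"claw":1}
    - {"linear":[0,0,-0.7],"turn":[0,0,0],"claw":1}
    - {"linear":[0,0,-0.6],"turn":[0,0,0],"claw":1}
    - {"linear":[0,0,-0.4],"turn":[0,0,0],"claw":1}
    - {"linear":[0,0,0],"turn":[0,0,0],"claw":1}
    - {"linear":[0,0,0],"turn":[0,0,0],"claw":1}

```text
time: 12.48
position: [0.5655, 0.11, 0.1999]
tool_rot: [3.141, 0.0, 0.001]
ft_force: [0.2, 0.0, -1.6]
grip_width: 0.175
```

Request:
move_arm:
  deltas:
    - {"linear":[-0.14,0.3,0],"turn":[0,0,0],"claw":1}
    - {"linear":[-0.28,0.6,0],"turn":[0,0,0],"claw":1}
    - {"linear":[-0.4,0.87,0],"turn":[0,0,0],"claw":1}
    - {"linear":[-0.4,0.87,0],"turn":[0,0,0],"claw":1}
    - {"linear":[-0.4,0.87,0],"turn":[0,0,0],"claw":1}
    - {"linear":[-0.4,0.87,0],"turn":[0,0,0],"claw":1}
    - {"linear":[-0.4,0.87,0],"turn":[0,0,0],"claw":1}
    - {"linear":[-0.4,0.87,0],"turn":[0,0,0],"claw":1}
    - {"linear":[-0.4,0.87,0],"turn":[0,0,0],"claw":1}
    - {"linear":[-0.15,0.33,0],"turn":[0,0,0],"claw":1}
    - {"linear":[0,0,0],"turn":[0,0,0],"claw":1}
    - {"linear":[0,0,0.4],"turn":[0,0,0],"claw":1}
    - {"linear":[0,0,0.6],"turn":[0,0,0],"claw":1}
    - {"linear":[0,0,0.6],"turn":[0,0,0],"claw":1}
    - {"linear":[0,0,0.4],"turn":[0,0,0],"claw":1}
    - {"linear":[0,0,0],"turn":[0,0,0],"claw":1}
    - {"linear":[0,0,0],"turn":[0,0,0],"claw":1}
    - {"linear":[0,0,0],"turn":[0,0,0],"claw":1}

```text
time: 13.98
position: [0.4649, -0.1084, 0.1397]
tool_rot: [-3.141, -0.003, -0.001]
ft_force: [0.3, 0.5, -0.1]
grip_width: 0.172
```

Request:
move_arm:
  deltas:
    - {"linear":[0,0.03,0.4],"turn":[0,0,0],"claw":1}
    - {"linear":[0,0,0.5],"turn":[0,0,0],"claw":1}
    - {"linear":[0,0,0.4],"turn":[0,0,0],"claw":1}
    - {"linear":[0,0,0.3],"turn":[0,0,0],"claw":1}
    - {"linear":[0,0,0.15],"turn":[0,0,0],"claw":1}
    - {"linear":[0,0,0],"turn":[0,0,0],"claw":1}
    - {"linear":[0,0,0],"turn":[0,0,0],"claw":1}
    - {"linear":[0,0,0],"turn":[0,0,0],"claw":1}

```text
time: 14.65
position: [0.4649, -0.1106, 0.0878]
tool_rot: [3.141, 0.001, 0.002]
ft_force: [0.4, 0.2, -0.3]
grip_width: 0.171
```

Release, retreat and look at the 54, and check the remaining tray pieces.

Request:
move_arm:
  deltas:
    - {"linear":[0,0,0.03],"turn":[0,0,0],"claw":1}
    - {"linear":[0,0,0],"turn":[0,0,0],"claw":0.75}
    - {"linear":[0,0,0],"turn":[0,0,0],"claw":0.6}
    - {"linear":[0,0,0],"turn":[0,0,0],"claw":0.5}
    - {"linear":[0,0,0],"turn":[0,0,0],"claw":0.5}
    - {"linear":[0,0,-0.3],"turn":[0,0,0],"claw":0.5}
    - {"linear":[0,0,-0.7],"turn":[0,0,0],"claw":0.5}
    - {"linear":[0,0,-0.9],"turn":[0,0,0],"claw":0.5}
    - {"linear":[0,0,-0.9],"turn":[0,0,0],"claw":0.5}
    - {"linear":[0,0,-0.9],"turn":[0,0,0],"claw":0.5}
    - {"linear":[0,0,0],"turn":[0,0,0],"claw":0.5}
    - {"linear":[0,0,0],"turn":[0,0,0],"claw":0.5}

```text
time: 15.65
position: [0.4655, -0.1107, 0.1995]
tool_rot: [3.14, 0.001, 0.006]
ft_force: [0.2, 0.4, -0.9]
grip_width: 0.5
```

```bash
python3 - <<'E'
from h import *
import cv2
s=cams.get_image("side");print(ctrl.get_state()["position"])
a=cv2.resize(s["image"][100:290,170:430,::-1],(780,570))
cv2.imwrite("pics/f.png",a)
E
```

```text
[ 0.46448026 -0.1105274   0.19791245]
```

View pics/f.png

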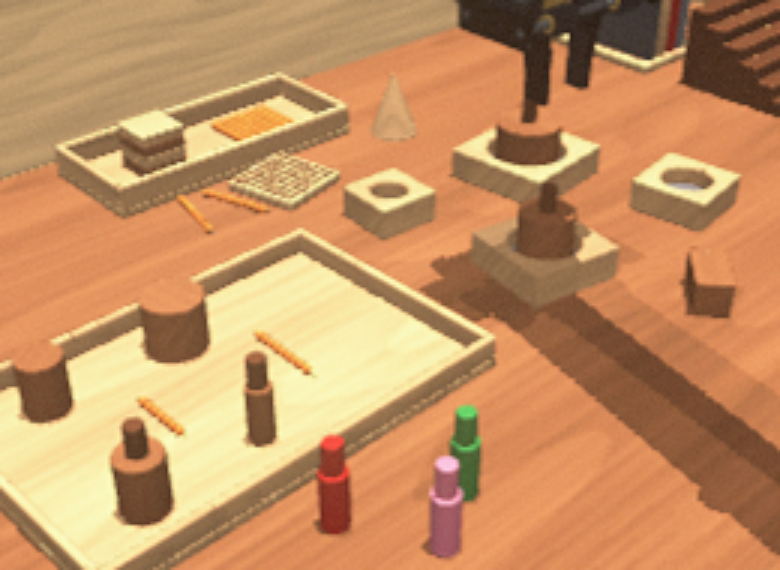

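The 54 is seated in socket_70 (crop 547,225); the tray is undisturbed. Next is the 38.

Request:
move_arm:
  deltas:
    - {"linear":[0,-0.4,0],"turn":[0,0,0],"claw":0.5}
    - {"linear":[0,-0.7,0],"turn":[0,0,0],"claw":0.5}
    - {"linear":[0,-0.9,0],"turn":[0,0,0],"claw":0.5}
    - {"linear":[0,-0.9,0],"turn":[0,0,0],"claw":0.5}
    - {"linear":[0,-0.9,0],"turn":[0,0,0],"claw":0.5}
    - {"linear":[0,-0.9,0],"turn":[0,0,0],"claw":0.5}
    - {"linear":[-0.1,-0.9,0],"turn":[0,0,0],"claw":0.5}
    - {"linear":[-0.1,-0.9,0],"turn":[0,0,0],"claw":0.5}
    - {"linear":[-0.1,-0.9,0],"turn":[0,0,0],"claw":0.5}
    - {"linear":[-0.1,-0.9,0],"turn":[0,0,0],"claw":0.5}
    - {"linear":[-0.1,-0.9,0],"turn":[0,0,0],"claw":0.5}
    - {"linear":[-0.1,-0.9,0],"turn":[0,0,0],"claw":0.5}
    - {"linear":[-0.1,-0.9,0],"turn":[0,0,0],"claw":0.5}
    - {"linear":[-0.1,-0.9,0],"turn":[0,0,0],"claw":0.5}
    - {"linear":[-0.1,-0.9,0],"turn":[0,0,0],"claw":0.5}
    - {"linear":[-0.07,-0.9,0],"turn":[0,0,0],"claw":0.5}
    - {"linear":[0,-0.9,0],"turn":[0,0,0],"claw":0.5}
    - {"linear":[0,-0.38,0.4],"turn":[0,0,0],"claw":0.5}
    - {"linear":[0,0,0.8],"turn":[0,0,0],"claw":0.5}
    - {"linear":[0,0,0.7],"turn":[0,0,0],"claw":0.5}

```text
time: 17.37
position: [0.4329, 0.341, 0.1384]
tool_rot: [-3.141, -0.006, 0.003]
ft_force: [0.5, -1.2, 0.1]
grip_width: 0.496
```

Request:
move_arm:
  deltas:
    - {"linear":[0,0,0],"turn":[0,0,0],"claw":0.5}
    - {"linear":[0,0,0],"turn":[0,0,0],"claw":0.5}
    - {"linear":[0,0,0],"turn":[0,0,0],"claw":0.5}

```text
time: 17.62
position: [0.4347, 0.3395, 0.1406]
tool_rot: [-3.141, -0.001, 0.001]
ft_force: [0.7, -0.2, 0.6]
grip_width: 0.499
```

Request:
move_arm:
  deltas:
    - {"linear":[0.02,0,0.5],"turn":[0,0,0],"claw":0.5}
    - {"linear":[0,0,0.5],"turn":[0,0,0],"claw":0.5}
    - {"linear":[0,0,0.4],"turn":[0,0,0],"claw":0.5}
    - {"linear":[0,0,0.35],"turn":[0,0,0],"claw":0.5}
    - {"linear":[0,0,0.17],"turn":[0,0,0],"claw":0.5}
    - {"linear":[0,0,0],"turn":[0,0,0],"claw":0.5}
    - {"linear":[0,0,0],"turn":[0,0,0],"claw":0.6}
    - {"linear":[0,0,0],"turn":[0,0,0],"claw":0.75}
    - {"linear":[0,0,0],"turn":[0,0,0],"claw":1}
    - {"linear":[0,0,0],"turn":[0,0,0],"claw":1}
    - {"linear":[0,0,0],"turn":[0,0,0],"claw":1}
    - {"linear":[0,0,0],"turn":[0,0,0],"claw":1}
    - {"linear":[0,0,0],"turn":[0,0,0],"claw":1}

```text
time: 18.7
position: [0.4357, 0.3389, 0.0825]
tool_rot: [3.141, 0.0, 0.0]
ft_force: [0.1, 1.3, -0.9]
grip_width: 0.172
```

Request:
move_arm:
  deltas:
    - {"linear":[0,0,-0.3],"turn":[0,0,0],"claw":1}
    - {"linear":[0,0,-0.5],"turn":[0,0,0],"claw":1}
    - {"linear":[0,0,-0.7],"turn":[0,0,0],"claw":1}
    - {"linear":[0,0,-0.7],"turn":[0,0,0],"claw":1}
    - {"linear":[0,0,-0.7],"turn":[0,0,0],"claw":1}
    - {"linear":[0,0,-0.6],"turn":[0,0,0],"claw":1}
    - {"linear":[0,0,-0.4],"turn":[0,0,0],"claw":1}
    - {"linear":[0,0,0],"turn":[0,0,0],"claw":1}
    - {"linear":[0,0,0],"turn":[0,0,0],"claw":1}

```text
time: 19.45
position: [0.4358, 0.3389, 0.1998]
tool_rot: [-3.142, -0.0, -0.001]
ft_force: [-0.9, -0.1, -0.6]
grip_width: 0.171
```

Request:
move_arm:
  deltas:
    - {"linear":[0,0.4,0],"turn":[0,0,0],"claw":1}
    - {"linear":[0.3,0.7,0],"turn":[0,0,0],"claw":1}
    - {"linear":[0.3,0.9,0],"turn":[0,0,0],"claw":1}
    - {"linear":[0.3,0.9,0],"turn":[0,0,0],"claw":1}
    - {"linear":[0.3,0.9,0],"turn":[0,0,0],"claw":1}
    - {"linear":[0.3,0.9,0],"turn":[0,0,0],"claw":1}
    - {"linear":[0.3,0.9,0],"turn":[0,0,0],"claw":1}
    - {"linear":[0.3,0.9,0],"turn":[0,0,0],"claw":1}
    - {"linear":[0.3,0.9,0],"turn":[0,0,0],"claw":1}
    - {"linear":[0.3,0.9,0],"turn":[0,0,0],"claw":1}
    - {"linear":[0.3,0.9,0],"turn":[0,0,0],"claw":1}
    - {"linear":[0,0.9,0],"turn":[0,0,0],"claw":1}

```text
time: 20.45
position: [0.5259, 0.0342, 0.1978]
tool_rot: [-3.141, 0.001, 0.003]
ft_force: [-0.3, 0.3, -0.1]
grip_width: 0.174
```

Request:
move_arm:
  deltas:
    - {"linear":[0,0.9,0],"turn":[0,0,0],"claw":1}
    - {"linear":[0,0.9,0],"turn":[0,0,0],"claw":1}
    - {"linear":[-0.26,0.9,0],"turn":[0,0,0],"claw":1}
    - {"linear":[-0.26,0.9,0],"turn":[0,0,0],"claw":1}
    - {"linear":[-0.26,0.9,0],"turn":[0,0,0],"claw":1}
    - {"linear":[-0.26,0.9,0],"turn":[0,0,0],"claw":1}
    - {"linear":[-0.26,0.9,0],"turn":[0,0,0],"claw":1}
    - {"linear":[-0.26,0.9,0],"turn":[0,0,0],"claw":1}
    - {"linear":[-0.26,0.9,0],"turn":[0,0,0],"claw":1}
    - {"linear":[-0.26,0.9,0],"turn":[0,0,0],"claw":1}
    - {"linear":[-0.26,0.9,0],"turn":[0,0,0],"claw":1}
    - {"linear":[-0.26,0.9,0],"turn":[0,0,0],"claw":1}
    - {"linear":[0,0.6,0],"turn":[0,0,0],"claw":1}
    - {"linear":[0,0.2,0],"turn":[0,0,0],"claw":1}
    - {"linear":[0,0,0.5],"turn":[0,0,0],"claw":1}
    - {"linear":[0,0,0.8],"turn":[0,0,0],"claw":1}
    - {"linear":[0,0,0.7],"turn":[0,0,0],"claw":1}
    - {"linear":[0,0,0],"turn":[0,0,0],"claw":1}
    - {"linear":[0,0,0],"turn":[0,0,0],"claw":1}
    - {"linear":[0,0,0],"turn":[0,0,0],"claw":1}

```text
time: 22.12
position: [0.4489, -0.3114, 0.1404]
tool_rot: [3.141, 0.003, 0.002]
ft_force: [1.1, -0.5, -0.9]
grip_width: 0.173
```

Request:
move_arm:
  deltas:
    - {"linear":[-0.02,0.03,0.4],"turn":[0,0,0],"claw":1}
    - {"linear":[0,0,0.5],"turn":[0,0,0],"claw":1}
    - {"linear":[0,0,0.4],"turn":[0,0,0],"claw":1}
    - {"linear":[0,0,0.3],"turn":[0,0,0],"claw":1}
    - {"linear":[0,0,0.17],"turn":[0,0,0],"claw":1}
    - {"linear":[0,0,0],"turn":[0,0,0],"claw":1}
    - {"linear":[0,0,0],"turn":[0,0,0],"claw":1}
    - {"linear":[0,0,0],"turn":[0,0,0],"claw":1}

```text
time: 22.78
position: [0.4474, -0.3131, 0.0865]
tool_rot: [3.141, 0.0, 0.001]
ft_force: [0.5, 0.7, -1.0]
grip_width: 0.17
```

Request:
move_arm:
  deltas:
    - {"linear":[0,0,0],"turn":[0,0,0],"claw":0.75}
    - {"linear":[0,0,0],"turn":[0,0,0],"claw":0.6}
    - {"linear":[0,0,0],"turn":[0,0,0],"claw":0.5}
    - {"linear":[0,0,0],"turn":[0,0,0],"claw":0.5}
    - {"linear":[0,0,-0.3],"turn":[0,0,0],"claw":0.5}
    - {"linear":[0,0,-0.7],"turn":[0,0,0],"claw":0.5}
    - {"linear":[0,0,-0.9],"turn":[0,0,0],"claw":0.5}
    - {"linear":[0,0,-0.9],"turn":[0,0,0],"claw":0.5}
    - {"linear":[0,0,-0.9],"turn":[0,0,0],"claw":0.5}
    - {"linear":[0,0,0],"turn":[0,0,0],"claw":0.5}
    - {"linear":[0,0,0],"turn":[0,0,0],"claw":0.5}

```text
time: 23.7
position: [0.4484, -0.3136, 0.2]
tool_rot: [3.138, 0.0, 0.006]
ft_force: [0.1, 0.2, -1.3]
grip_width: 0.502
```

```bash
python3 - <<'E'
from h import *
import cv2
s=cams.get_image("side");print(ctrl.get_state()["position"])
a=cv2.resize(s["image"][100:280,190:430,::-1],(800,600))
cv2.imwrite("pics/g.png",a)
E
```

```text
[ 0.44738638 -0.3130705   0.19826628]
```

View pics/g.png

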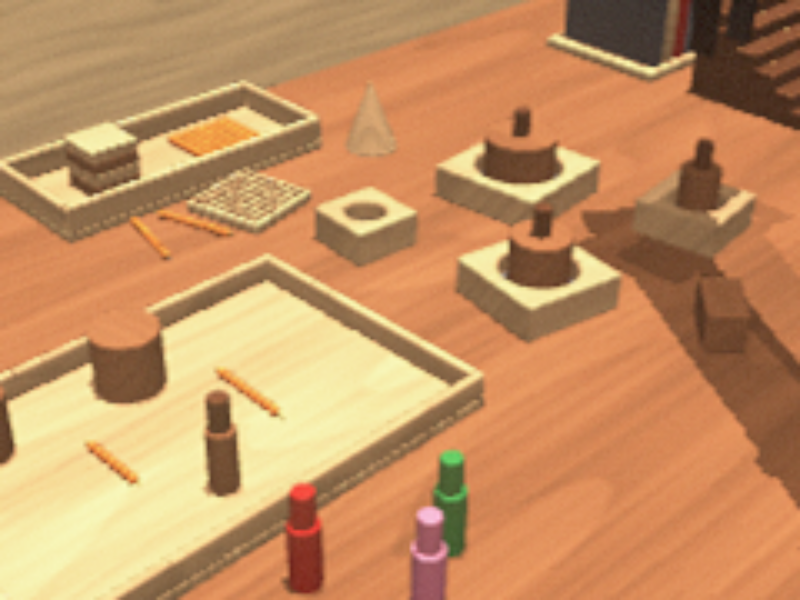

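All three placed cylinders stand seated (crop knobs 522,120; 543,220; 704,152). Now the 22.

Request:
move_arm:
  deltas:
    - {"linear":[0,-0.4,0],"turn":[0,0,0],"claw":0.5}
    - {"linear":[0,-0.7,0],"turn":[0,0,0],"claw":0.5}
    - {"linear":[0.3,-0.9,0],"turn":[0,0,0],"claw":0.5}
    - {"linear":[0.3,-0.9,0],"turn":[0,0,0],"claw":0.5}
    - {"linear":[0.3,-0.9,0],"turn":[0,0,0],"claw":0.5}
    - {"linear":[0.3,-0.9,0],"turn":[0,0,0],"claw":0.5}
    - {"linear":[0.3,-0.9,0],"turn":[0,0,0],"claw":0.5}
    - {"linear":[0.3,-0.9,0],"turn":[0,0,0],"claw":0.5}
    - {"linear":[0.3,-0.9,0],"turn":[0,0,0],"claw":0.5}
    - {"linear":[0.3,-0.9,0],"turn":[0,0,0],"claw":0.5}

```text
time: 24.58
position: [0.5181, -0.0615, 0.1961]
tool_rot: [-3.141, -0.001, 0.004]
ft_force: [-0.1, 0.0, -1.0]
grip_width: 0.496
```

Request:
move_arm:
  deltas:
    - {"linear":[-0.26,-0.9,0],"turn":[0,0,0],"claw":0.5}
    - {"linear":[-0.26,-0.9,0],"turn":[0,0,0],"claw":0.5}
    - {"linear":[-0.26,-0.9,0],"turn":[0,0,0],"claw":0.5}
    - {"linear":[-0.26,-0.9,0],"turn":[0,0,0],"claw":0.5}
    - {"linear":[-0.26,-0.9,0],"turn":[0,0,0],"claw":0.5}
    - {"linear":[-0.26,-0.9,0],"turn":[0,0,0],"claw":0.5}
    - {"linear":[-0.26,-0.9,0],"turn":[0,0,0],"claw":0.5}
    - {"linear":[-0.26,-0.9,0],"turn":[0,0,0],"claw":0.5}
    - {"linear":[-0.26,-0.9,0],"turn":[0,0,0],"claw":0.5}
    - {"linear":[-0.28,-0.9,0],"turn":[0,0,0],"claw":0.5}
    - {"linear":[0,-0.7,0],"turn":[0,0,0],"claw":0.5}
    - {"linear":[0,-0.27,0],"turn":[0,0,0],"claw":0.5}
    - {"linear":[0,0,0.5],"turn":[0,0,0],"claw":0.5}
    - {"linear":[0,0,0.8],"turn":[0,0,0],"claw":0.5}
    - {"linear":[0,0,0.6],"turn":[0,0,0],"claw":0.5}
    - {"linear":[0,0,0],"turn":[0,0,0],"claw":0.5}
    - {"linear":[0,0,0],"turn":[0,0,0],"claw":0.5}
    - {"linear":[0,0,0],"turn":[0,0,0],"claw":0.5}

```text
time: 26.08
position: [0.4407, 0.2351, 0.1409]
tool_rot: [-3.141, 0.0, -0.0]
ft_force: [-0.1, 0.5, 0.5]
grip_width: 0.499
```

Request:
move_arm:
  deltas:
    - {"linear":[0,0,0.5],"turn":[0,0,0],"claw":0.5}
    - {"linear":[0,0,0.5],"turn":[0,0,0],"claw":0.5}
    - {"linear":[0,0,0.4],"turn":[0,0,0],"claw":0.5}
    - {"linear":[0,0,0.35],"turn":[0,0,0],"claw":0.5}
    - {"linear":[0,0,0.17],"turn":[0,0,0],"claw":0.5}
    - {"linear":[0,0,0],"turn":[0,0,0],"claw":0.55}
    - {"linear":[0,0,0],"turn":[0,0,0],"claw":0.62}
    - {"linear":[0,0,0],"turn":[0,0,0],"claw":0.68}
    - {"linear":[0,0,0],"turn":[0,0,0],"claw":0.73}
    - {"linear":[0,0,0],"turn":[0,0,0],"claw":0.78}
    - {"linear":[0,0,0],"turn":[0,0,0],"claw":0.82}
    - {"linear":[0,0,0],"turn":[0,0,0],"claw":1}
    - {"linear":[0,0,0],"turn":[0,0,0],"claw":1}
    - {"linear":[0,0,0],"turn":[0,0,0],"claw":1}
    - {"linear":[0,0,0],"turn":[0,0,0],"claw":1}

```text
time: 27.33
position: [0.4406, 0.2352, 0.083]
tool_rot: [3.142, 0.0, 0.001]
ft_force: [-0.3, 0.0, 0.8]
grip_width: 0.174
```

Request:
move_arm:
  deltas:
    - {"linear":[0,0,-0.3],"turn":[0,0,0],"claw":1}
    - {"linear":[0,0,-0.5],"turn":[0,0,0],"claw":1}
    - {"linear":[0,0,-0.7],"turn":[0,0,0],"claw":1}
    - {"linear":[0,0,-0.7],"turn":[0,0,0],"claw":1}
    - {"linear":[0,0,-0.7],"turn":[0,0,0],"claw":1}
    - {"linear":[0,0,-0.6],"turn":[0,0,0],"claw":1}
    - {"linear":[0,0,-0.4],"turn":[0,0,0],"claw":1}
    - {"linear":[0,0,0],"turn":[0,0,0],"claw":1}
    - {"linear":[0,0,0],"turn":[0,0,0],"claw":1}

```text
time: 28.08
position: [0.4406, 0.2351, 0.2]
tool_rot: [3.141, 0.0, 0.001]
ft_force: [-0.0, 0.6, -1.3]
grip_width: 0.176
```

Request:
move_arm:
  deltas:
    - {"linear":[0.2,0.31,0],"turn":[0,0,0],"claw":1}
    - {"linear":[0.4,0.62,0],"turn":[0,0,0],"claw":1}
    - {"linear":[0.62,0.97,0],"turn":[0,0,0],"claw":1}
    - {"linear":[0.62,0.97,0],"turn":[0,0,0],"claw":1}
    - {"linear":[0.62,0.97,0],"turn":[0,0,0],"claw":1}
    - {"linear":[0.62,0.97,0],"turn":[0,0,0],"claw":1}
    - {"linear":[0.62,0.97,0],"turn":[0,0,0],"claw":1}
    - {"linear":[0.62,0.97,0],"turn":[0,0,0],"claw":1}
    - {"linear":[0.62,0.97,0],"turn":[0,0,0],"claw":1}
    - {"linear":[0.62,0.97,0],"turn":[0,0,0],"claw":1}
    - {"linear":[0.62,0.97,0],"turn":[0,0,0],"claw":1}
    - {"linear":[0.34,0.51,0],"turn":[0,0,0],"claw":1}
    - {"linear":[0,0,0],"turn":[0,0,0],"claw":1}
    - {"linear":[0,0,0.5],"turn":[0,0,0],"claw":1}
    - {"linear":[0,0,0.8],"turn":[0,0,0],"claw":1}
    - {"linear":[0,0,0.7],"turn":[0,0,0],"claw":1}
    - {"linear":[0,0,0],"turn":[0,0,0],"claw":1}
    - {"linear":[0,0,0],"turn":[0,0,0],"claw":1}
    - {"linear":[0,0,0],"turn":[0,0,0],"claw":1}

```text
time: 29.67
position: [0.6363, -0.0696, 0.1402]
tool_rot: [-3.141, -0.001, -0.0]
ft_force: [0.2, 0.2, -0.5]
grip_width: 0.176
```

Request:
move_arm:
  deltas:
    - {"linear":[0,0,0.4],"turn":[0,0,0],"claw":1}
    - {"linear":[0,0,0.5],"turn":[0,0,0],"claw":1}
    - {"linear":[0,0,0.4],"turn":[0,0,0],"claw":1}
    - {"linear":[0,0,0.3],"turn":[0,0,0],"claw":1}
    - {"linear":[0,0,0.15],"turn":[0,0,0],"claw":1}
    - {"linear":[0,0,0],"turn":[0,0,0],"claw":1}
    - {"linear":[0,0,0],"turn":[0,0,0],"claw":1}
    - {"linear":[0,0,0],"turn":[0,0,0],"claw":1}

```text
time: 30.33
position: [0.6363, -0.0699, 0.0875]
tool_rot: [3.141, 0.0, 0.001]
ft_force: [-0.2, 0.1, -0.8]
grip_width: 0.174
```

Release, lift and move aside toward −y so that the top camera sees everything.

Request:
move_arm:
  deltas:
    - {"linear":[0,0,0.02],"turn":[0,0,0],"claw":0.9}
    - {"linear":[0,0,0],"turn":[0,0,0],"claw":0.75}
    - {"linear":[0,0,0],"turn":[0,0,0],"claw":0.6}
    - {"linear":[0,0,0],"turn":[0,0,0],"claw":0.5}
    - {"linear":[0,0,0],"turn":[0,0,0],"claw":0.5}
    - {"linear":[0,0,-0.3],"turn":[0,0,0],"claw":0.5}
    - {"linear":[0,0,-0.7],"turn":[0,0,0],"claw":0.5}
    - {"linear":[0,0,-0.9],"turn":[0,0,0],"claw":0.5}
    - {"linear":[0,0,-0.9],"turn":[0,0,0],"claw":0.5}
    - {"linear":[0,0,-0.9],"turn":[0,0,0],"claw":0.5}
    - {"linear":[0,0,-0.9],"turn":[0,0,0],"claw":0.5}
    - {"linear":[0,0,0],"turn":[0,0,0],"claw":0.5}

```text
time: 31.33
position: [0.6392, -0.0695, 0.232]
tool_rot: [3.14, 0.0, 0.016]
ft_force: [0.6, 0.5, 0.8]
grip_width: 0.5
```

Request:
move_arm:
  deltas:
    - {"linear":[-0.5,0.9,0],"turn":[0,0,0],"claw":0.5}
    - {"linear":[-0.5,0.9,0],"turn":[0,0,0],"claw":0.5}
    - {"linear":[-0.5,0.9,0],"turn":[0,0,0],"claw":0.5}
    - {"linear":[-0.5,0.9,0],"turn":[0,0,0],"claw":0.5}
    - {"linear":[-0.5,0.9,0],"turn":[0,0,0],"claw":0.5}
    - {"linear":[-0.5,0.9,0],"turn":[0,0,0],"claw":0.5}
    - {"linear":[-0.5,0.9,0],"turn":[0,0,0],"claw":0.5}
    - {"linear":[-0.5,0.9,0],"turn":[0,0,0],"claw":0.5}
    - {"linear":[-0.5,0.9,0],"turn":[0,0,0],"claw":0.5}
    - {"linear":[-0.5,0.9,0],"turn":[0,0,0],"claw":0.5}
    - {"linear":[-0.5,0.9,0],"turn":[0,0,0],"claw":0.5}
    - {"linear":[-0.5,0.9,0],"turn":[0,0,0],"claw":0.5}
    - {"linear":[-0.5,0.9,0],"turn":[0,0,0],"claw":0.5}
    - {"linear":[-0.5,0.9,0],"turn":[0,0,0],"claw":0.5}
    - {"linear":[-0.5,0.9,0],"turn":[0,0,0],"claw":0.5}
    - {"linear":[-0.5,0.9,0],"turn":[0,0,0],"claw":0.5}
    - {"linear":[-0.5,0.9,0],"turn":[0,0,0],"claw":0.5}
    - {"linear":[-0.4,0.6,0],"turn":[0,0,0],"claw":0.5}
    - {"linear":[0,0,0],"turn":[0,0,0],"claw":0.5}
    - {"linear":[0,0,0],"turn":[0,0,0],"claw":0.5}

```text
time: 33.0
position: [0.3678, -0.5481, 0.2245]
tool_rot: [-3.141, 0.005, 0.0]
ft_force: [0.4, 0.3, 0.2]
grip_width: 0.5
```

```bash
python3 - <<'E'
from h import *
import cv2
s=cams.get_image("side");t=cams.get_image("top");print(ctrl.get_state()["position"])
cv2.imwrite("pics/h.png",cv2.resize(s["image"][100:280,170:430,::-1],(800,554)))
cv2.imwrite("pics/i.png",cv2.resize(t["image"][105:225,345:490,::-1],None,fx=5,fy=5,interpolation=cv2.INTER_CUBIC))
E
```

```text
[ 0.37050753 -0.54570499  0.2249603 ]
```

View pics/h.png

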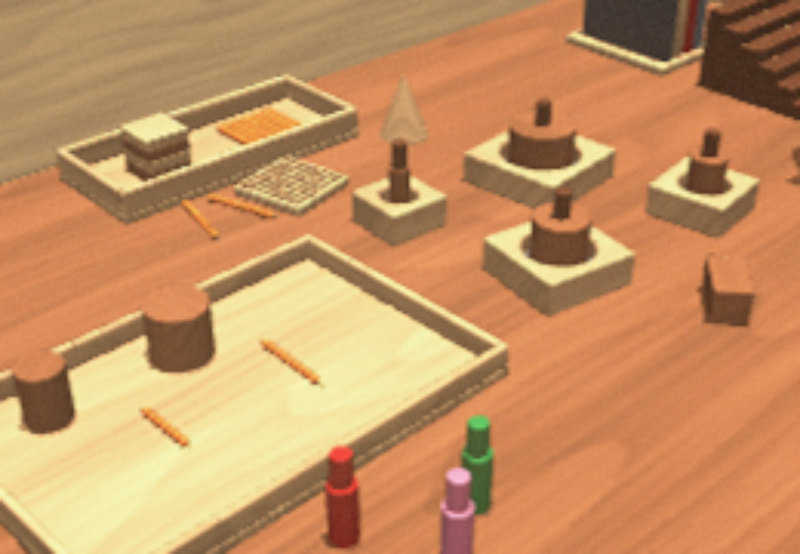

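View pics/i.png

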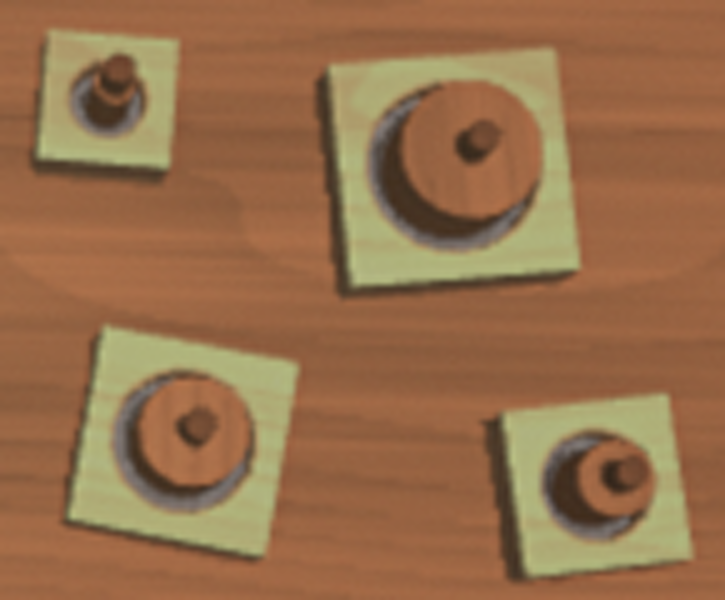

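Both views show all four seated with clearance around them. I'll check the knob offsets numerically (knob top z = 0.088) and hand in if they are small.

```bash
python3 - <<'E'
from h import *
d=cams.get_image("top");ok=True
S=dict(s86=(.606,-.2427),s70=(.4644,-.1096),s54=(.4481,-.3123),s38=(.6363,-.0699))
for k,u,v in(("s86",477,139),("s70",197,426),("s54",625,472),("s38",120,71)):
    p=ray(d,(u+.5)/5-.5+345,(v+.5)/5-.5+105,.088);e=np.hypot(*(p[:2]-S[k]));ok&=e<.007;print(k,(p[:2]-S[k]).round(4),e.round(4))
if ok:print("hand in",ctrl.close_job())
E
```

```text
s86 [-0.0001  0.0012] 0.0012
s70 [-0.0005  0.    ] 0.0005
s54 [-0.0005  0.0023] 0.0024
s38 [-0.0014 -0.0009] 0.0017
the job is handed in; nothing more can be done
hand in None
```

I moved the four knobbed cylinders by their knobs, thickest to thinnest, into their own recesses, then parked the arm clear and handed the job in at about 33 s of the 99 s allowed.

The last camera check put every knob within 2.4 mm of its recess centre, against the 11 mm limit. All four look upright and fully down in both views. The two knobless cylinders look upright and unmoved in the side view; I did not measure their positions again. No check failed or disagreed. The hand-in itself reports no verdict.

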